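Free the shelf plank from the vise and slide it out to the overhang mark

ROBOT

A 6-joint arm with a two-finger parallel gripper is mounted at the origin on a cart in front of the work surface, level with it; the furniture and walls round the work are solid. World frame = base frame: x ahead of the robot, y to its left, z up, the work surface at z = 0. Lengths are in m, angles in rad, forces in N, time in s.
With the tool pointing down it reaches from about 0.35 to 0.8 m from the base axis. Payload 7.3 kg.
Tool frame: the origin (TCP) lies between the finger pads; the fingertips stand 25 mm ahead of it and the grasp point (between the pads) lies 6 mm ahead of it (r.tip_extent is the distance from the TCP to the fingertips, in m); z points along the fingers, y is the line along which they close (so a half turn about z gives the same grasp; the last joint's range is limited). The gripper opens to 85 mm and grips with 20 to 120 N. Pads are 22 mm wide; open, the fingers measure 114 mm over their backs; the gripper's body (76 mm by 85 mm) begins 54 mm behind the grasp point. The pads swing forward as they close: fully open they stand 13 mm farther back than shut.
Start: joints at [1.178, 0.342, 1.524, -0, 1.275, -0.146], TCP at [0.128, 0.509, 0.218] pointing down, gripper open.
Joint ranges: [-2.53, 2.53], [-0.77, 2.02], [0.04, 2.7], [-1, 4.14], [0.28, 2.66], [-3.11, 3.11]. Speed limits (rad/s): [2.57, 2.57, 3.14, 3.14, 3.14, 3.14].

INTERFACE

Orientations are given as a unit quaternion [x, y, z, w].
In Python, from workcell import r, command_gripper, optics gives the robot as it stands. The module is installed in compiled form; this text tells all that it offers. Calls block until the motion is done:
- r.reach(position, orientation): joint-space move of the TCP to a pose.
- r.move_straight(position, orientation=None, speed=0.15, max_force=None): straight line of the TCP; orientation=None keeps the orientation; speed is the mean speed in m/s. With max_force (N) it stops when the force on the tool has changed by that much, and returns True; else False.
- r.movej(angles): joint-space move.
- command_gripper(opening, force=None): finger opening in m; force is the grip in N (None keeps the last); returns when the fingers have stopped.
- r.hold(seconds).
- r.solve_ik(position, orientation): joint angles nearest the present ones, or None.
- r.read_state(): the state.
- optics.get_image(name): name is "side" or "top" or "wrist"; returns (picture, depth): 480x640x3 uint8, red, green, blue; 480x640 float32, m along the optical axis (not along the pixel's ray), 0 where there is no reading.
- optics.camera_model(name): a dict with "K" (3x3 intrinsics, pixels), "k1" (the pictures are not rectified: a ray, as slopes to the right and down, at radius r is drawn at 1 + k1 r^2 times it, then the intrinsics apply), "R" (3x3) and "t" (3): a world point X has camera coordinates R X + t; the wrist camera has in their place "tool_from_camera" (4x4, takes a point from camera to tool coordinates, whose origin is the TCP and whose axes are the flange's). Camera axes: x right, y down, z forward; pixel columns grow to the right and rows downward; lengths in m; the calibration is good to about 2 mm. A picture is of the moment at which its call begins: read the wrist's pose just before it. camera_model takes no time and is no camera call.
A pose or a line that the arm cannot do raises r.PlanningError and nothing moves.
- r.finish_job(): hands the job in; it is judged then, once.
The state is a dict: "time_s": time; "joint_positions": joint angles; "dq": joint speeds; "tau": joint torques, N m; "eef_pos": TCP position; "eef_rot": TCP orientation; "contact_force": force on the tool from outside, world axes, zero at the start; "torque": the same for the moment, N m; "grip_width": finger opening in m; "grip_force": force on a finger pad.
Only numpy, scipy, OpenCV 4.12 (cv2) and the standard library are available. Lean on these libraries where they do the work, as an engineer would, in place of code of your own. Each camera call takes 0.05 s, during which the arm holds its last target. There are 200 camera calls.

TASK

The shelf plank on the rail is to be drilled at its overhanging end. Push the blue vise's sliding jaw back by its black handle, away from the plank, as far as it goes, so that its tongue leaves the notch; then slide the plank lengthwise out over the end of the rail, flat on the rail all the way, until its front end is level with the tip of the red pointer. More than half of it then hangs out and it would tip, so finish while still holding it: keep it flat and straight on the rail with the gripper, let nothing go, and leave the yellow screwdriver, the eraser and the memory stick alone.

Things in the scene. Friction and masses are not known exactly. Their poses are not given: they have to be found in the camera images.
- vise: Vise fixed to the desk: aluminium rail 32 mm wide, 60 mm high, from x = -290 mm to its outer end at x = 0. Origin on the desk under that end; x outward (the way the plank slides), y towards the sliding jaw. Base plates up to 12 mm high. Fixed blue jaw on the -y side: x -50 to -10, y -53 to -27, top at z = 75 mm. Beside the rest of the rail there is room for fingers.
- rail_end (a point): Middle of the top edge of the rail's outer end, 60 mm above the desk; axes as the vise's.
- jaw (a joint): Sliding blue jaw on the +y side of the rail (x -50 to -10 mm in the vise's frame, 50 mm deep, top at z = 75 mm). 0 = shut: its steel tongue, 16 mm wide, reaches 8 mm into the plank's notch and stops it from sliding; 0.03 m = fully open, moved along the vise's +y. It drags with about 4 N and stays where left.
- jaw_handle (a point): Middle of the black upright handle on top of the sliding jaw, 98 mm above the desk; handle 30 mm along the vise's x, 16 mm along y, standing from 75 to 115 mm above the desk. Moves with the jaw; axes as the vise's.
- plank: Loose pale wooden plank 300 x 52 x 15 mm (x, y, z), about 0.3 kg, lying on the rail with about 20 mm over its outer end at the start; 10 mm wider than the rail on each side. Origin at the middle of its underside; +x to its front, outer end; z up. A notch 24 mm long, 10 mm deep is cut in its +y side, centred 50 mm from the front end.
- plank_end (a point): Middle of the top edge of the plank's front (outer) end; axes as the plank's.
- plank_tail (a point): Middle of the top edge of the plank's rear end; axes as the plank's.
- gauge: Pointer gauge screwed to the desk beyond the rail's end, on the +y side: base 50 x 60 x 12 mm, steel post, black clamp up to 92 mm, red cone pointing along the gauge's -y at the side of the plank. Origin on the desk straight below the pointer's tip; axes parallel to the vise's.
- pointer_tip (a point): Tip of the red pointer, the overhang mark: 82 mm above the desk (7 mm above the plank's top) and 10 mm to the side of the plank's +y edge. The plank's front end must come level with it along the vise's x. It stands 162 to 192 mm beyond the rail's end.
- screwdriver: Yellow-handled screwdriver, 23 x 185 x 24 mm, lying beyond the rail; leave alone.
- eraser: Blue and white eraser, 22 x 48 x 12 mm, on the robot's side of the rail's outer end; leave alone.
- usb_stick: Black memory stick, 17 x 55 x 10 mm, on the robot's side of the rail; leave alone.
Not all that is in view belongs to the job. Several things have the shape of the gauge; the one meant has the colours described above.

How it is judged:
By the outcome, as a careful person would: the job done as asked, in the order asked, and still so for the second after the job is handed in, while the arm keeps its last pose, push and grip.
It also fails if it takes over 45 s, if anything falls off the work surface, if the arm or the gripper's body presses on something with over 40 N, if the wrist force passes 120 N, or if a joint passes its speed limit or range.

## Working session

There is one attempt and no reset: what is moved stays moved. The work goes in short steps, each a Python script; the robot and the scene stay as the last script left them, time stands still between calls to the robot, and variables do not carry over. Pictures are saved under pics/ and viewed, at most 14 in all, crops included, and the job is handed in when it is done.

```bash
mkdir -p pics; python3 - <<'E'
from workcell import r,optics
import cv2,numpy as np
for n in("top","side"):
    p,d=optics.get_image(n); cv2.imwrite(f"pics/{n}0.png",p[:,:,::-1]); np.savez(f"{n}0.npz",p=p,d=d)
    print(n,optics.camera_model(n))
s=r.read_state();print(s["eef_rot"],s["time_s"])
E
```

```text
top {'K': array([[480.16077347,   0.        , 325.93108203],
       [  0.        , 480.16077347, 234.01692347],
       [  0.        ,   0.        ,   1.        ]]), 'k1': 0.028443158838974147, 'R': array([[-0.02194859, -0.999312  ,  0.02989633],
       [-0.99876978,  0.02058707, -0.04511209],
       [ 0.04446557, -0.0308497 , -0.99853448]]), 't': array([0.02215762, 0.54986497, 0.94433747])}
side {'K': array([[482.3566099 ,   0.        , 313.39023195],
       [  0.        , 482.3566099 , 243.64937756],
       [  0.        ,   0.        ,   1.        ]]), 'k1': -0.02172736302000085, 'R': array([[-0.88385052, -0.46763644,  0.01115481],
       [-0.20889043,  0.37324936, -0.90390802],
       [ 0.4185368 , -0.8012497 , -0.42758141]]), 't': array([0.50010279, 0.17896189, 0.69696669])}
[ 1.23109193e-01  9.92392883e-01 -6.78839735e-04 -1.79665327e-04] 0.1
```

View pics/top0.png

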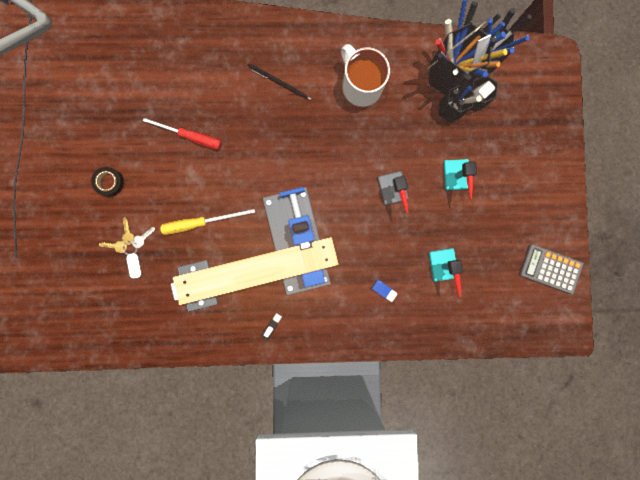

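View pics/side0.png

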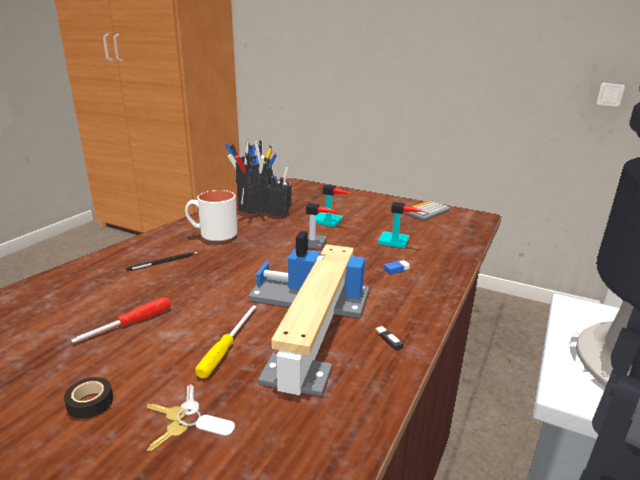

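Top view: the plank runs from (175,290) to its front end (337,250). The handle is at (302,228), the correct grey gauge is at (393,188) with its tip near (407,211), and the teal gauges are decoys. The side view confirms the steel post and red cone on the grey gauge.

```bash
cat > h.py <<'E'
import numpy as np,cv2
from workcell import r,optics,command_gripper
def rays(cm,uv):
    uv=np.asarray(uv,float).reshape(-1,1,2)
    n=cv2.undistortPoints(uv,cm["K"],np.array([cm["k1"],0,0,0,0.]))[:,0]
    return np.c_[n,np.ones(len(n))]
def onplane(name,uv,z):
    cm=optics.camera_model(name);R,t=cm["R"],cm["t"]
    d=rays(cm,uv)@R; c=-R.T@t
    return c+d*((z-c[2])/d[:,2])[:,None]
def proj(name,X):
    cm=optics.camera_model(name)
    return cv2.projectPoints(np.asarray(X,float).reshape(-1,1,3),cv2.Rodrigues(cm["R"])[0],cm["t"],cm["K"],np.array([cm["k1"],0,0,0,0.]))[0][:,0]
def twoview(u1,u2):
    A=[];b=[]
    for n,u in(("top",u1),("side",u2)):
        cm=optics.camera_model(n);q=rays(cm,[u])[0];R,t=cm["R"],cm["t"]
        for i in(0,1): A.append(R[i]-q[i]*R[2]);b.append(q[i]*t[2]-t[i])
    x,res,_,_=np.linalg.lstsq(np.array(A),np.array(b),rcond=None);return x,res
def blob(mask,box):
    m=np.zeros(mask.shape,np.uint8);x0,y0,x1,y1=box;m[y0:y1,x0:x1]=mask[y0:y1,x0:x1]
    n,l,s,c=cv2.connectedComponentsWithStats(m); i=1+np.argmax(s[1:,4]); return (l==i).astype(np.uint8),s[i]
def contour(m): return max(cv2.findContours(m,cv2.RETR_EXTERNAL,cv2.CHAIN_APPROX_NONE)[0],key=len)[:,0]
def rect(name,m,z):
    P=onplane(name,contour(m),z)[:,:2]*1000
    (c,s,a)=cv2.minAreaRect(P.astype(np.float32)); return c,s,a,cv2.boxPoints((c,s,a))
E
python3 - <<'E'
from h import *
np.set_printoptions(precision=4,suppress=True)
T=np.load("top0.npz");S=np.load("side0.npz")
def hsv(p):return cv2.cvtColor(p,cv2.COLOR_RGB2HSV)
h=hsv(T["p"]);hs=hsv(S["p"])
wood=lambda h:((h[...,0]>12)&(h[...,0]<32)&(h[...,1]>50)&(h[...,1]<170)&(h[...,2]>140)).astype(np.uint8)
m,s=blob(wood(h),(160,230,350,310));print("plank",s,rect("top",m,.075))
blue=lambda h:((h[...,0]>100)&(h[...,0]<125)&(h[...,1]>120)).astype(np.uint8)
m,s=blob(blue(h),(260,255,345,300));print("fixed",s,rect("top",m,.075))
m,s=blob(blue(h),(280,210,330,255));print("slide",s,rect("top",m,.075))
# handle: depth-based height
cm=optics.camera_model("top");yy,xx=np.mgrid[0:480,0:640];q=rays(cm,np.c_[xx.ravel(),yy.ravel()])
X=((q*T["d"].reshape(-1,1)-cm["t"])@cm["R"]).reshape(480,640,3);np.save("X.npy",X)
m,s=blob(((X[...,2]>.105)&(X[...,2]<.13)).astype(np.uint8),(280,205,330,260));print("handle",s,rect("top",m,.115))
m,s=blob(((X[...,2]>.006)&(X[...,2]<.02)).astype(np.uint8),(255,180,335,300));print("baseplate",s,rect("top",m,.012))
print("height plank",X[265,280],X[278,200],X[255,325])
red=lambda h:(((h[...,0]<6)|(h[...,0]>174))&(h[...,1]>190)&(h[...,2]>120)).astype(np.uint8)
for n,hh,b in(("top",h,(390,180,425,225)),("side",hs,(305,195,345,225))):
    m,s=blob(red(hh),b);c=contour(m);print(n,s,"bottommost",c[np.argmax(c[:,1])],"right",c[np.argmax(c[:,0])],c.shape)
    if n=="top":a=c[np.argmax(c[:,1])]
    else:bb=c[np.argmax(c[:,0])]
print("tip plane",onplane("top",[a],.082),"side",onplane("side",[bb],.082),"2v",twoview(a,bb))
v=cv2.resize(T["p"][170:310,160:430],None,fx=2.9,fy=2.9,interpolation=cv2.INTER_CUBIC);cv2.imwrite("pics/crop.png",v[:,:,::-1])
E
```

```text
plank [ 172  237  167   68 4194] ((482.6526794433594, 143.2056427001953), (55.184383392333984, 302.04730224609375), 12.969199180603027, array([[421.8705, 284.1844],
       [489.6582, -10.158 ],
       [543.4348,   2.2269],
       [475.6472, 296.5692]], dtype=float32))
fixed [303 270  21  17 244] ((466.4755554199219, 37.905120849609375), (22.400955200195312, 36.324737548828125), 12.68847942352295, array([[451.5592,  53.1638],
       [459.538 ,  17.7261],
       [481.3919,  22.6465],
       [473.4131,  58.0841]], dtype=float32))
slide [289 216  25  29 311] ((556.3140258789062, 58.674560546875), (46.96487808227539, 36.93666076660156), 12.830716133117676, array([[529.3167,  71.467 ],
       [537.5192,  35.4526],
       [583.3114,  45.8821],
       [575.1089,  81.8965]], dtype=float32))
handle [291 222  18  11 145] ((559.2581787109375, 60.31961441040039), (15.81954288482666, 29.41878318786621), 11.39246654510498, array([[548.5988,  73.1768],
       [554.4098,  44.3376],
       [569.9176,  47.4624],
       [564.1066,  76.3016]], dtype=float32))
baseplate [ 262  193   35   59 1246] ((578.2340087890625, 98.55882263183594), (111.21128845214844, 53.43855285644531), 12.87739086151123, array([[518.0721, 112.2135],
       [529.9818,  60.119 ],
       [638.3959,  84.9041],
       [626.4863, 136.9987]], dtype=float32))
height plank [0.4918 0.0986 0.0753] [0.4716 0.2445 0.0783] [0.5085 0.015  0.0759]
top [400 191   8  21  43] bottommost [406 211] right [407 211] (44, 2)
side [318 207  20   6  53] bottommost [332 212] right [337 212] (44, 2)
tip plane [[ 0.5868 -0.1371  0.082 ]] side [[ 0.5814 -0.1335  0.082 ]] 2v (array([ 0.5855, -0.1383,  0.0796]), array([0.]))
```

View pics/crop.png

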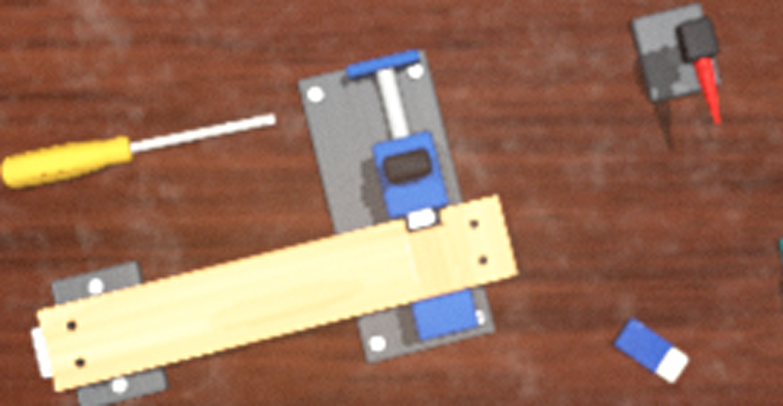

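Vise yaw, plank, handle and tip agree with each other (travel about 147 mm). Next I push the jaw open.

```bash
cat >> h.py <<'E'
from scipy.spatial.transform import Rotation as Ro
A=np.deg2rad(12.9); vx=np.array([np.sin(A),-np.cos(A),0]); vy=np.array([np.cos(A),np.sin(A),0])
def quat(s=1): return Ro.from_matrix(np.c_[np.cross(s*vy,[0,0,-1]),s*vy,[0,0,-1]]).as_quat()
PF=np.array([.4827,.1432,0])+.15*vx      # plank front at start
TIP=np.array([.5858,-.1372,0])
HD=np.array([.5593,.0603,0])
E
python3 - <<'E'
from h import *
np.set_printoptions(precision=3,suppress=True)
print("travel",(TIP-PF)@vx,(TIP-PF)@vy,"tipext",r.tip_extent)
a=HD-.040*vy
for s in(1,-1):
    print(s,*[r.solve_ik(p,quat(s)) for p in(a+[0,0,.112],PF-.24*vx+[0,0,.0615],PF-.09*vx+[0,0,.0615])])
E
```

```text
travel 0.14634012581194766 0.0378985465916442 tipext 0.025
1 [-0.048  0.449  1.679 -0.     1.013 -0.273] [ 0.315  0.51   1.747 -0.     0.885  0.09 ] [ 0.017  0.49   1.785 -0.     0.866 -0.208]
-1 [-0.048  0.449  1.679 -0.     1.013  2.868] [ 0.315  0.51   1.747 -0.     0.885 -3.052] [ 0.017  0.49   1.785 -0.     0.866  2.933]
```

```bash
python3 - <<'E'
from h import *
np.set_printoptions(precision=4,suppress=True)
q=quat(1);a=HD-.042*vy+[0,0,.112]
command_gripper(0.0,40)
r.reach(a+[0,0,.08],q); r.move_straight(a,q,speed=.15)
print("hit",r.move_straight(a+.065*vy,q,speed=.05,max_force=18))
s=r.read_state();e=s["eef_pos"];print((e-a)@vy,s["contact_force"],s["time_s"],s["grip_width"])
r.move_straight(e-.008*vy,q,speed=.1)
r.move_straight(e-.008*vy+[0,0,.1],q,speed=.2)
p,d=optics.get_image("side");cv2.imwrite("pics/s1.png",p[:,:,::-1])
p,d=optics.get_image("wrist");cv2.imwrite("pics/w1.png",p[:,:,::-1])
print(r.read_state()["time_s"])
E
```

```text
hit False
0.06477554600945626 [0.3299 0.2136 0.4466] 5.1583 6.827579915100686e-06
6.1583
```

View pics/s1.png

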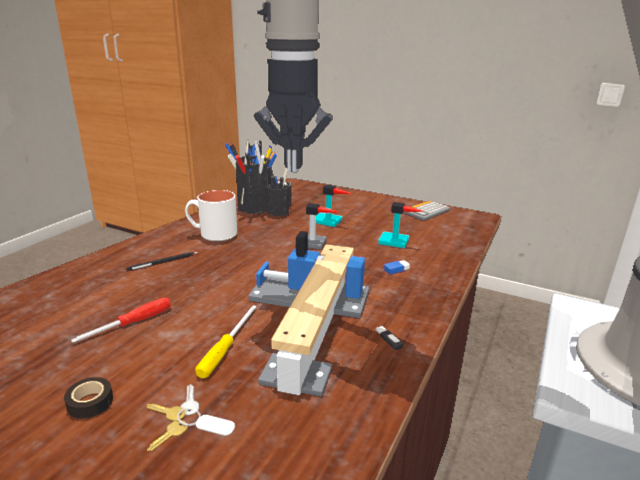

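The jaw hasn't moved: the handle is still at (302,243) and there was no contact. I need to find out why the fingers missed it.

```bash
python3 - <<'E'
from h import *
np.set_printoptions(precision=4,suppress=True)
s=r.read_state();e=s["eef_pos"];a=HD-.042*vy+[0,0,.112]
print(e,a,s["eef_rot"],quat(1),s["joint_positions"])
print("proj TCP/tip/handle side",proj("side",[e,e-[0,0,.025],HD+[0,0,.115],HD+[0,0,.075]]))
p,d=optics.get_image("top");cv2.imwrite("pics/t1.png",p[:,:,::-1])
print("proj top",proj("top",[e,e-[0,0,.025],HD+[0,0,.115]]))
E
```

```text
[0.5728 0.0636 0.2102] [0.5184 0.0509 0.112 ] [ 0.6232  0.782  -0.0011 -0.0014] [0.6232 0.7821 0.     0.    ] [-0.0223  0.4445  1.3878  0.      1.3128 -0.2474]
proj TCP/tip/handle side [[293.0605 178.8891]
 [293.16   193.2485]
 [301.1515 232.4739]
 [301.1445 253.1998]]
proj top [[295.6976 214.7722]
 [296.2034 216.0777]
 [299.4915 226.8669]]
```

View pics/w1.png

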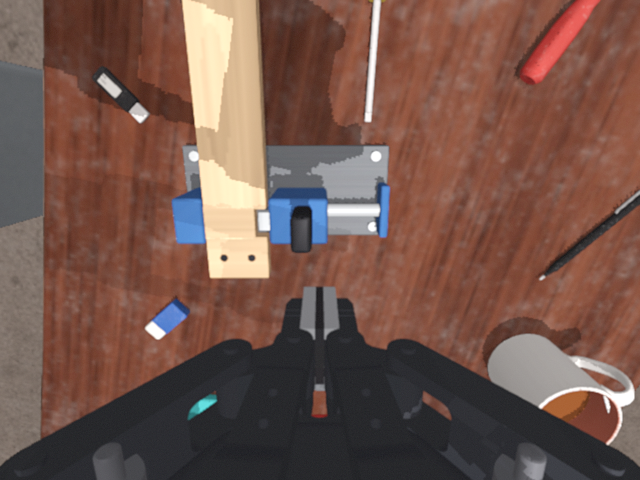

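View pics/t1.png

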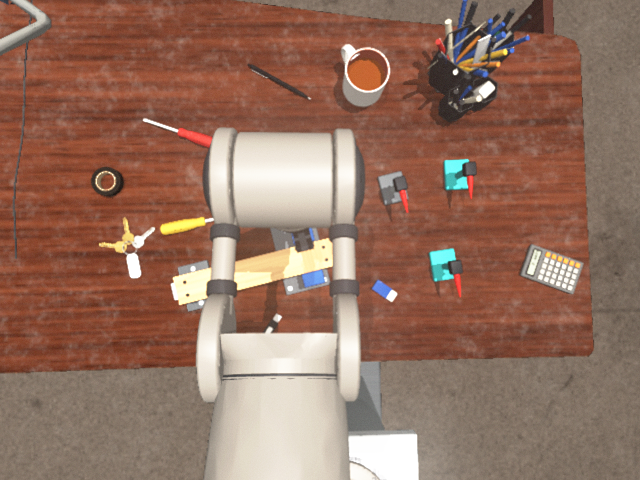

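The side view puts the fingertips at about (293,170), but projection predicts row 193. They are higher (or farther away) than reported, so I'll measure them by depth.

```bash
python3 - <<'E'
from h import *
np.set_printoptions(precision=4,suppress=True)
def bp(n,d,uv):
    cm=optics.camera_model(n);q=rays(cm,uv);return (q*np.array([d[v,u] for u,v in uv])[:,None]-cm["t"])@cm["R"]
s=r.read_state();e=s["eef_pos"]
p,d=optics.get_image("side")
print("side",bp("side",d,[(x,y) for y in(155,160,165,168) for x in(291,295)]))
print("plank check",bp("side",d,[(341,255),(300,330)]), "handle",bp("side",d,[(302,240)]))
cm=optics.camera_model("wrist");M=cm["tool_from_camera"];print(M,cm["K"][0,0])
w,dw=optics.get_image("wrist")
R=Ro.from_quat(s["eef_rot"]).as_matrix()
uv=[(310,295),(330,295),(302,215),(240,262),(225,220),(100,320)]
q=rays(cm,uv)*np.array([dw[v,u] for u,v in uv])[:,None]
t=(M@np.c_[q,np.ones(len(q))].T).T[:,:3];print("wrist tool",t[:2],"world",t@R.T+e)
E
```

```text
side [[0.5711 0.0725 0.2526]
 [0.5637 0.0726 0.2536]
 [0.5711 0.0726 0.2444]
 [0.5633 0.0733 0.2457]
 [0.5705 0.0738 0.2366]
 [0.5647 0.071  0.2367]
 [0.5705 0.0738 0.2316]
 [0.5642 0.0719 0.2321]]
plank check [[0.4948 0.0325 0.075 ]
 [0.4488 0.2612 0.0745]] handle [[0.5499 0.0742 0.1084]]
[[-0.0002 -0.9568 -0.2908  0.0748]
 [ 1.     -0.0003  0.0001  0.0002]
 [-0.0002 -0.2908  0.9568 -0.1562]
 [ 0.      0.      0.      1.    ]] 356.24817205741164
wrist tool [[ 0.0121 -0.0034 -0.0268]
 [ 0.0116  0.0046 -0.0258]] world [[ 0.567   0.0746  0.237 ]
 [ 0.5749  0.076   0.236 ]
 [ 0.5571  0.0762  0.1124]
 [ 0.5131  0.0138  0.0741]
 [ 0.4949  0.0486  0.075 ]
 [ 0.3572 -0.1235 -0.0007]]
```

Everything else agrees across the cameras, but the real fingertips sit about 40 mm higher than the stated tip extent. I'll measure the tip offset shut and at the pre-grasp opening.

```bash
python3 - <<'E'
from h import *
np.set_printoptions(precision=4,suppress=True)
cm=optics.camera_model("side");yy,xx=np.mgrid[0:480,0:640];Q=rays(cm,np.c_[xx.ravel(),yy.ravel()])
def tip(o):
    command_gripper(o); e=r.read_state()["eef_pos"];p,d=optics.get_image("side")
    X=(Q*d.reshape(-1,1)-cm["t"])@cm["R"]; k=(np.abs(X-e)<[.08,.06,.2]).all(1)&(X[:,2]>.14)&(d.ravel()>0)
    Y=X[k]-e; l=Y@vy; 
    print(o,r.read_state()["grip_width"],"n",k.sum(),"lowest",np.sort(Y[:,2])[:5], "x span near tip", [(Y@vx)[Y[:,2]<Y[:,2].min()+.012].min(),(Y@vx)[Y[:,2]<Y[:,2].min()+.012].max()],"y",[l[Y[:,2]<Y[:,2].min()+.012].min(),l[Y[:,2]<Y[:,2].min()+.012].max()])
    return p
tip(.07); tip(.052); p=tip(0.0); cv2.imwrite("pics/s2.png",cv2.resize(p[80:260,220:420],None,fx=3,fy=3)[:,:,::-1])
print(r.read_state()["time_s"])
E
```

```text
0.07 0.06985106226283629 n 5771 lowest [0.021  0.0213 0.0213 0.0213 0.022 ] x span near tip [np.float64(-0.013274309144763533), np.float64(0.008504259030117528)] y [np.float64(-0.0498273671771448), np.float64(0.04702488384970727)]
0.052 0.052293676302176406 n 5722 lowest [0.0169 0.0172 0.0175 0.0176 0.018 ] x span near tip [np.float64(-0.014321254441574808), np.float64(0.008706492383677197)] y [np.float64(-0.03999292529421726), np.float64(0.03788348756313211)]
0.0 -0.0001296992474037899 n 5485 lowest [0.013  0.0133 0.0133 0.0134 0.0137] x span near tip [np.float64(-0.013240609158179715), np.float64(0.007755443436981721)] y [np.float64(-0.014042020029761192), np.float64(0.012641507609709716)]
7.9833
```

View pics/s2.png

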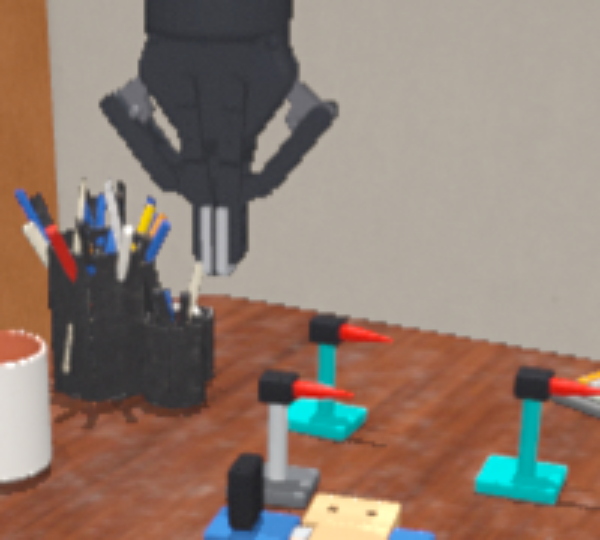

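In this pose the tips are 14 mm above the reported TCP when shut, and 17–18 mm above at 52 mm opening. I'll apply that offset, guard the descents, and push again.

```bash
python3 - <<'E'
from h import *
np.set_printoptions(precision=4,suppress=True)
q=quat(1);a=HD-.042*vy+[0,0,.089-.014]
e=r.read_state()["eef_pos"]
r.move_straight([a[0],a[1],e[2]],q,speed=.15)
print("down",r.move_straight(a,q,speed=.1,max_force=8))
e=r.read_state()["eef_pos"]
print("hit",r.move_straight(e+.060*vy,q,speed=.04,max_force=16))
s=r.read_state();e1=s["eef_pos"];print((e1-e)@vy,e1,s["contact_force"],s["time_s"])
r.move_straight(e1-.008*vy,q,speed=.1)
r.move_straight(e1-.008*vy+[0,0,.08],q,speed=.2)
p,d=optics.get_image("side")
cm=optics.camera_model("side");uv=np.array([(u,v) for v in range(225,275) for u in range(262,330)])
X=(rays(cm,uv)*d[uv[:,1],uv[:,0]][:,None]-cm["t"])@cm["R"]
k=(X[:,2]>.085)&(X[:,2]<.113)&(np.abs(X[:,0]-.58)<.06)&(np.abs(X[:,1]-.07)<.05)
print("handle y rel front",[((X[k]-PF)@vy).min(),((X[k]-PF)@vy).max()],k.sum())
cv2.imwrite("pics/s3.png",p[:,:,::-1])
E
```

```text
down False
hit True
0.04830390961560355 [0.5658 0.0619 0.0745] [-0.9675 -1.2142  1.5862] 11.175
handle y rel front [np.float64(0.07510369468488516), np.float64(0.09088619650759656)] 181
```

View pics/s3.png

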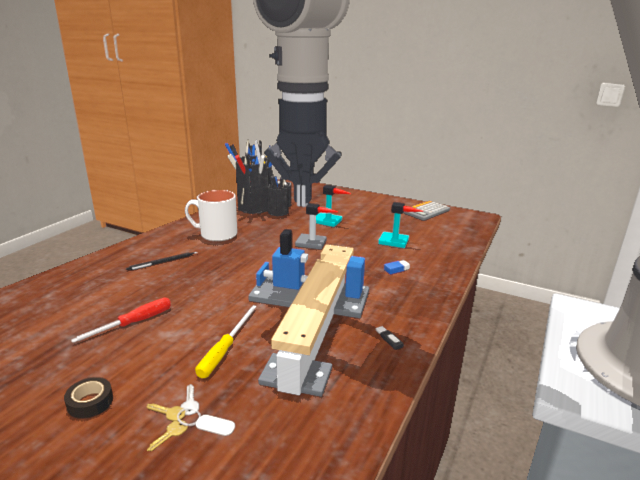

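The jaw is open and the tongue is out of the notch: the handle moved about 28 mm, now at (286,243). I'll push once more, harder, to be sure it's on the stop.

```bash
python3 - <<'E'
from h import *
np.set_printoptions(precision=4,suppress=True)
q=quat(1);s=r.read_state();e=s["eef_pos"];print(s["time_s"])
r.move_straight(e-[0,0,.08],q,speed=.2,max_force=10)
e0=r.read_state()["eef_pos"]
print("hit",r.move_straight(e0+.025*vy,q,speed=.03,max_force=30))
s=r.read_state();e1=s["eef_pos"];print((e1-e0)@vy,e1,s["contact_force"])
r.move_straight(e1-.01*vy,q,speed=.1)
e=r.read_state()["eef_pos"];r.move_straight(e+[0,0,.07],q,speed=.2)
print(r.read_state()["time_s"])
E
```

```text
12.025
hit True
0.008597634472041584 [0.5656 0.0621 0.0731] [-0.7959 -0.3306  1.07  ]
13.85
```

It stopped at the same point, so the jaw is on its stop. Next I hover over the grasp point with the gripper open and use the wrist camera to refine the plank's lateral position and yaw.

```bash
cat >> h.py <<'E'
def wristplank(z=.075):
    s=r.read_state();w,d=optics.get_image("wrist");cm=optics.camera_model("wrist")
    h=cv2.cvtColor(w,cv2.COLOR_RGB2HSV)
    yy,xx=np.mgrid[0:480,0:640];q=rays(cm,np.c_[xx.ravel(),yy.ravel()])
    T=np.eye(4);T[:3,:3]=Ro.from_quat(s["eef_rot"]).as_matrix();T[:3,3]=s["eef_pos"];T=T@cm["tool_from_camera"]
    X=(q*d.reshape(-1,1))@T[:3,:3].T+T[:3,3]
    D=q@T[:3,:3].T; P=T[:3,3]+D*((z-T[2,3])/D[:,2])[:,None]
    k=((h[...,0]>12)&(h[...,0]<32)&(h[...,1]>40)&(h[...,1]<180)).ravel()&(np.abs(X[:,2]-z)<.008)&(np.abs((X-PF)@vy)<.04)
    return P[k],w
E
python3 - <<'E'
from h import *
np.set_printoptions(precision=4,suppress=True)
q=quat(1)
g=PF-.240*vx
r.reach(g+[0,0,.13],q); command_gripper(.08,60)
P,w=wristplank(); cv2.imwrite("pics/w2.png",w[:,:,::-1])
u=(P-PF)@vx; v=(P-PF)@vy
bins=np.arange(-.31,.01,.01)
L=[];
for b in bins:
    k=(u>=b)&(u<b+.01)
    if k.sum()>60: L.append((b+.005,v[k].min(),v[k].max()))
L=np.array(L);print(L,u.min(),u.max())
s=r.read_state();print(s["eef_pos"],s["time_s"])
E
```

```text
[[-0.305  -0.0264  0.0251]
 [-0.295  -0.0266  0.0251]
 [-0.285  -0.0266  0.0251]
 [-0.275  -0.0266  0.0249]
 [-0.265  -0.0266  0.0251]
 [-0.255  -0.0265  0.025 ]
 [-0.245  -0.0266  0.0252]
 [-0.235  -0.0265  0.025 ]
 [-0.225  -0.0266  0.0252]
 [-0.215  -0.0266  0.0249]
 [-0.205  -0.0262  0.0252]
 [-0.195  -0.0265  0.0249]
 [-0.185  -0.0262  0.0252]
 [-0.175  -0.0265  0.0252]
 [-0.165  -0.0261  0.0251]
 [-0.155  -0.0271  0.0252]
 [-0.145  -0.0271  0.0249]
 [-0.135  -0.027   0.0252]
 [-0.125  -0.0271  0.0247]
 [-0.115  -0.0179  0.0182]] -0.30291589791633716 -0.11627043754610243
[0.4626 0.231  0.13  ] 15.4417
```

View pics/w2.png

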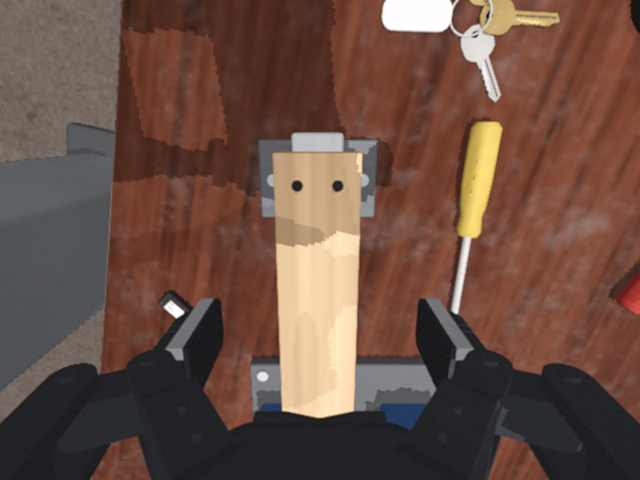

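The wrist view shows the plank between the open fingers, with its tail at (318,152), yaw exact and 0.75 mm off laterally. Descend and grip.

```bash
python3 - <<'E'
from h import *
np.set_printoptions(precision=4,suppress=True)
q=quat(1)
g=PF-.240*vx-.00075*vy
r.move_straight(g+[0,0,.10],q)
print("down",r.move_straight(g+[0,0,.031],q,speed=.08,max_force=8))
f0=r.read_state()["contact_force"]
command_gripper(.045,20);s=r.read_state();print(s["contact_force"]-f0,s["grip_width"],s["grip_force"])
command_gripper(.045,80);s=r.read_state();print(s["contact_force"],s["torque"],s["grip_width"],s["grip_force"],s["eef_pos"],s["time_s"])
p,d=optics.get_image("side");cv2.imwrite("pics/s4.png",p[120:420,200:500,::-1])
E
```

```text
down False
[-1.176  -0.9986  3.9163] 0.05141174174617201 22.007350623607635
[-1.7343 -0.5391  7.0973] [-0.0896  0.3196 -0.0812] 0.05080016893638335 83.4165608882904 [0.4622 0.2309 0.0318] 17.375
```

View pics/s4.png

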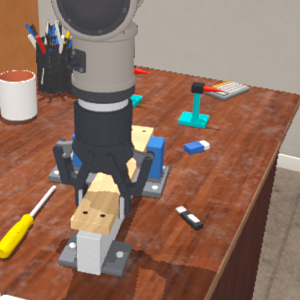

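The plank is gripped and the tool presses it gently down onto the rail. Slide most of the way, then check against the pointer.

```bash
python3 - <<'E'
from h import *
np.set_printoptions(precision=4,suppress=True)
q=quat(1);e=r.read_state()["eef_pos"]
print("stop",r.move_straight(e+.132*vx,q,speed=.06,max_force=40))
s=r.read_state();print((s["eef_pos"]-e)@vx,(s["eef_pos"]-e)@vy,s["eef_pos"][2]-e[2],s["contact_force"],s["torque"],s["time_s"])
out=[]
for n,b in(("top",(330,170,460,290)),("side",(290,170,420,300))):
    p,d=optics.get_image(n);np.savez(n+"1.npz",p=p,d=d)
    c=p[b[1]:b[3],b[0]:b[2]];out.append(cv2.resize(c,(390,int(390*c.shape[0]/c.shape[1])),interpolation=cv2.INTER_CUBIC)[:360])
m=max(o.shape[0] for o in out);out=[cv2.copyMakeBorder(o,0,m-o.shape[0],0,0,cv2.BORDER_CONSTANT) for o in out]
cv2.imwrite("pics/c5.png",np.hstack(out)[:,:,::-1])
E
```

```text
stop False
0.13212992318015374 1.0141008328943407e-05 6.576983581620122e-06 [-0.8414  3.3557  4.2444] [ 0.5645  0.0924 -0.0151] 19.775
```

View pics/c5.png

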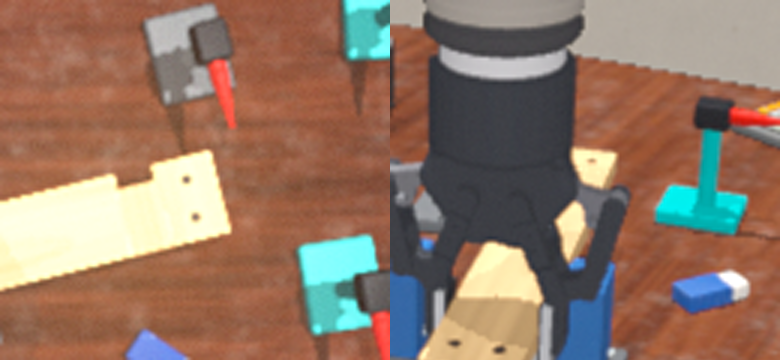

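The top crop shows the plank's front edge at crop (212,150)–(231,232), a little short of the tip at (234,128). I'll measure that gap to subpixel accuracy with profiles along the vise axis.

```bash
cat >> h.py <<'E'
def gap(p):
    # plank front edge: half crossing of green along vx at z=.075 ; tip: red-excess peak across cone at z=.082, O=TIP as origin
    g=cv2.GaussianBlur(p,(0,0),.6).astype(np.float32);us=np.arange(-.04,.02,.0002);ed=[]
    def samp(img,u,v,z):
        X=TIP+np.outer(u,vx)+v*vy; X[:,2]=z; uv=proj("top",X).astype(np.float32)
        return cv2.remap(img,uv[:,0].reshape(1,-1),uv[:,1].reshape(1,-1),cv2.INTER_LINEAR)[0]
    G=np.ascontiguousarray(g[...,1]);Rd=np.clip(g[...,0]-np.maximum(g[...,1],g[...,2])-60,0,None)
    for v in np.arange(-.055,-.0195,.003)-.0385+.0 + .0:
        s=samp(G,us,v+.022,.075); lo,hi=s[-40:].mean(),s[:40].mean(); i=np.argmax(s<(lo+hi)/2)
        ed.append(us[i])
    cn=[]
    for v in np.arange(.002,.022,.002):
        s=samp(Rd,np.arange(-.012,.012,.0002),v,.082); cn.append(((np.arange(-.012,.012,.0002)*s).sum()/s.sum()) if s.sum()>0 else np.nan)
    return np.array(ed),np.array(cn)
E
python3 - <<'E'
from h import *
np.set_printoptions(precision=4,suppress=True)
ed,cn=gap(np.load("top1.npz")["p"]);print(ed,cn, "gap",np.nanmedian(cn)-np.median(ed))
E
```

```text
[-0.0354 -0.036  -0.013  -0.0136 -0.0134 -0.0138 -0.0134 -0.013  -0.0134
 -0.0134 -0.0138 -0.0134] [0.002  0.0023 0.0024 0.0025 0.0025 0.0024 0.0022 0.0022 0.0023 0.0023] gap 0.01570028469997616
```

```bash
python3 - <<'E'
from h import *
np.set_printoptions(precision=4,suppress=True)
q=quat(1);e=r.read_state()["eef_pos"]
r.move_straight(e+.0155*vx,q,speed=.03,max_force=40)
r.hold(.3)
for i in range(2):
    p,d=optics.get_image("top");ed,cn=gap(p);g=np.nanmedian(cn)-np.median(ed[2:]);print(ed,g)
    if i==0 and abs(g)>.0004:
        e=r.read_state()["eef_pos"];r.move_straight(e+g*vx,q,speed=.01);r.hold(.3)
cv2.imwrite("pics/t6.png",p[:,:,::-1])
# flatness: top-depth heights along plank overhang
cm=optics.camera_model("top");yy,xx=np.mgrid[0:480,0:640];Q=rays(cm,np.c_[xx.ravel(),yy.ravel()])
X=(Q*d.reshape(-1,1)-cm["t"])@cm["R"];w=X-TIP;u=w@vx;v=w@vy
h=cv2.cvtColor(p,cv2.COLOR_RGB2HSV).reshape(-1,3)
for v0 in(-.055,-.038,-.02):
    k=(np.abs(v-v0)<.006)&(u>-.13)&(u<-.005)&(np.abs(X[:,2]-.075)<.02)&(h[:,0]>12)&(h[:,0]<32);print(v0,k.sum(),np.polyfit(u[k],X[k,2],1))
edges=[]
for u0 in np.arange(-.12,-.005,.01):
    k=(np.abs(u-u0)<.003)&(np.abs(X[:,2]-.075)<.01)&(h[:,0]>12)&(h[:,0]<32)&(h[:,1]>50); edges.append((u0,v[k].min()*1000,v[k].max()*1000) if k.any() else None)
print(edges)
s=r.read_state();print(s["contact_force"],s["torque"],s["grip_width"],s["grip_force"],s["time_s"])
E
```

```text
[-0.0176 -0.0378  0.0028  0.002   0.0024  0.0022  0.0022 -0.018   0.002
  0.0024  0.0018  0.0022] 0.00010868759710168895
[-0.0366 -0.0386  0.0028  0.002   0.0024  0.002   0.0022 -0.018   0.002
  0.0024  0.002   0.002 ] 0.0002960722180168126
-0.055 428 [-0.0006  0.0754]
-0.038 432 [-0.0024  0.0754]
-0.02 379 [-0.002   0.0753]
[(np.float64(-0.12), np.float64(-63.199308119962744), np.float64(-12.176238594240402)), (np.float64(-0.11), np.float64(-63.60759392552173), np.float64(-12.676346340227154)), (np.float64(-0.1), np.float64(-63.639385241907654), np.float64(-12.204217133712405)), (np.float64(-0.09000000000000001), np.float64(-63.72574258349402), np.float64(-12.1690542594514)), (np.float64(-0.08000000000000002), np.float64(-63.702303559769426), np.float64(-62.302900029808754)), (np.float64(-0.07000000000000002), np.float64(-63.69031208151056), np.float64(-12.209998270179932)), (np.float64(-0.060000000000000026), np.float64(-63.69965329301647), np.float64(-19.51955319642757)), (np.float64(-0.05000000000000003), np.float64(-63.36841145193281), np.float64(-22.265180721091266)), (np.float64(-0.040000000000000036), np.float64(-63.75012497150452), np.float64(-13.425550863716346)), (np.float64(-0.03000000000000004), np.float64(-63.82140894886107), np.float64(-12.79346320998547)), (np.float64(-0.020000000000000046), np.float64(-63.0408947053419), np.float64(-12.717747394227825)), (np.float64(-0.01000000000000005), np.float64(-63.909074195953586), np.float64(49.84979313344696))]
[-0.3494 -0.7381  3.2655] [-0.1057  0.0449 -0.0787] 0.050962872408766416 83.02980422973633 20.9417
```

View pics/t6.png

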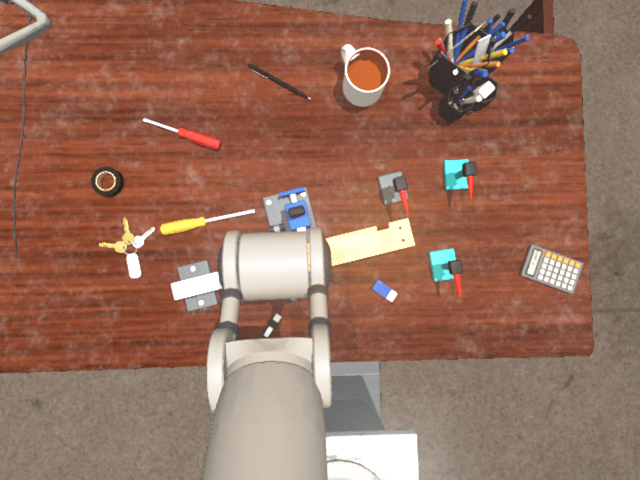

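The front edge at about (412,235) is level with the tip to within 0.3 mm. The plank is flat and straight, still gripped, the jaw is still open, and the other things are untouched. Handing in.

```bash
python3 -c "
from workcell import r
print(r.finish_job())"
```

```text
the job is handed in; nothing more can be done
None
```

The job is handed in: the jaw is fully open on its stop, and the plank is slid out flat and straight, measured level with the red pointer's tip to within about 0.3 mm and still held in the gripper; no verdict was returned.

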